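# Hold a bevelled block in the sawing board

### The arm

A 6-joint arm with a two-finger parallel gripper is mounted at the origin on the work surface. World frame = base frame: x ahead of the robot, y to its left, z up, the work surface at z = 0. Lengths are in m, angles in degrees, forces in N, time in s.
With the tool pointing down it reaches from about 0.275 to 0.75 m from the base axis. Payload 10.2 kg.
Tool frame: the origin (TCP) lies between the finger pads; the fingertips stand 14 mm ahead of it and the grasp point (between the pads) lies 5 mm behind it; z points along the fingers, y is the line along which they close (so a half turn about z gives the same grasp; the last joint's range is limited). The gripper opens to 88 mm and grips with 3 to 60 N. Pads are 18 mm wide; open, the fingers measure 123 mm over their backs; the gripper's body (75 mm by 187 mm) begins 45 mm behind the grasp point.
Start: joints at [-78.747, 17.928, 85.812, -0, 76.261, -12.8], TCP at [0.214, -0.479, 0.23] pointing down, gripper open.
Joint ranges: [-168.41, 168.41], [-55.51, 124.54], [10.69, 146.95], [-70.63, 250.63], [1, 178], [-165.06, 165.06]. Speed limits (degrees/s): [136.94, 136.94, 172.46, 180, 180, 180].

### API

Orientations are given as a 3x3 rotation matrix whose columns are the frame's x, y, z axes.
In Python, from workcell import manip, viewer, job, trace gives the robot as it stands.
- The arm moves only by the shell command python3 -m jog 'ROWS' [OPENING] [FORCE]. ROWS is JSON, a list of rows, each an object of numbers: "tx", "ty", "tz": the shift along the tool's x, y, z in cm; "twist": the turn about the tool's z in rad. In form: [{"tx": .., "ty": .., "tz": .., "twist": ..}, ...]. A call has exactly 10 rows; each row shifts and turns the commanded pose from where the row before left it, along the tool's axes as they then stand; what a row does not reach is not made up. A row lasts 1/10 s, in which the tool goes at most 50 mm and 8.59 degrees, less where a joint would pass 70% of its speed; a pose out of reach is approached as far as the arm can. A call with a gripper value outside its range is refused whole. OPENING is the opening, from 0 (shut) to 1 (fully open), set as the call begins (- or left out, the last holds). The fingers move at their own pace and stop on an object; FORCE is the grip in N (left out, the last holds). Time passes only in rows, so rows that do not move let the fingers close, or fill a call up. It gives the time, the measured TCP pose, the force, the opening and the grip force at its end, in the units of the state.
- manip.read_state(): the state, without advancing time (a new reading comes with each control period).
- viewer.grab_frame(name): name is "scene" or "top" or "wrist"; returns a dict with "frame" (420x560x3 uint8, red, green, blue), "mtx" (3x3 intrinsics, pixels), "R" (3x3) and "t" (3): a world point X has camera coordinates R X + t. Camera axes: x right, y down, z forward; pixel columns grow to the right and rows downward; lengths in m; the calibration is good to about 2 mm. A picture is of the moment at which its call begins. There is no depth.
- job.close_job(): hands the job in; it is judged then, once.
Trained networks look in a picture, given as the dict that the camera call returned (one of the last four; its "shot" number tells which), for a name from the list of things; names that differ only in an ending like _2 or _b are one class to them, and where a whole thing is asked for, a point or a joint stands for the part that bears it (a point fixed in the world has none). Each returns a list of dicts, best first, with "confidence" (0 to 1); they miss things now and then, are a little off and sometimes report something else, mostly with a low value. They report only what shows in the picture. A call takes as long as a camera call. They do not tell look-alikes from the thing itself.
- trace(name, picture): "mask" (420x560 bool, what is visible of it) and "pixel" ([column, row] in pixels, amid what is visible of it).
The state is a dict: "time": time; "joint_positions": joint angles; "joint_velocities": joint speeds; "joint_efforts": joint torques, N m; "ee_pos": TCP position; "eef_rot": TCP orientation; "wrist_force": force on the tool from outside, world axes, zero at the start; "torque": the same for the moment, N m; "finger_gap": finger opening in m; "gripper_force": force on a finger pad.
Only numpy, scipy, OpenCV 4.12 (cv2) and the standard library are available. Lean on these libraries where they do the work, as an engineer would, in place of code of your own. Each camera call takes 0.05 s, during which the arm holds its last target. There are 200 camera calls.

### The job

Get the wooden block with the green sloped face ready for sawing: set it flat on the sawing board, green slope towards the board's open front, snug against both the dark fence and the red stop block. Then hold it there with one firm slanting push of about 15 N that presses it against the fence and down on the board at the same time, and finish while still holding that push. Leave the other things on the bench where they lie.

Things in the scene. Friction and masses are not known exactly. Their poses are not given: they have to be found in the camera images.
- block_centre (a point): Centre of the loose pale wooden block, mid-height (22.5 mm above its underside). 80 mm (its x) by 60 (y) by 45 high (z), about 0.16 kg; lies upright on the bench. Its -x top edge is cut off at 45 degrees (painted green), over the full width, from 15 mm height at x = -40 mm to the top at x = -10 mm. The two upright y sides, 60 mm apart, can be gripped.
- block_slope (a point): Middle of the block's green sloped face: 25 mm towards -x from the block's centre and 30 mm above its underside. The slope's outward normal points half-way between the block's -x and +z.
- board: Sawing board fixed to the bench. Origin: centre of its underside, on the bench. Its +x points from the open front to the fence, +y along the fence towards the side where the stop block is, +z up. It does not move during the job.
- bed: The board's smooth white melamine-faced bed (slippery, friction about 0.2), 180 mm (x) by 300 mm (y), 18 mm thick; same origin and axes as the board, so its top is 18 mm above the origin.
- fence: Dark waxed wooden fence (as slippery) along the bed's far (+x) edge; same origin and axes as the board. 30 mm thick, 300 mm long, 45 mm high above the bed (63 mm above the bench); its face towards the open front lies at board x = +60 mm.
- stop_face (a point): Centre of the red stop block's -y face, where the block butts; axes as the board's; 25 mm before the fence face, 17.5 mm above the bed. Stop: 50 (x) by 35 (y) by 35 mm high, clamped on the fence, face at board y = +30 to +90 mm, firm to 60 N. Seated, the block's centre is 30 mm to -y of this face, at board x = +20 mm, 40.5 mm above the bench.
- offcut_centre (a point): Bystander: centre of a loose white painted rectangular offcut, 70 by 40 by 30 mm high, without a slope.
- tape: Bystander: yellow roll of tape lying flat, 90 mm across, 25 mm high; origin under its centre.
- saw: Bystander: hand saw lying flat beyond the board, 420 mm long, 110 mm wide, 22 mm high at the wooden handle; x runs along it to the blade's tip.
- tin: Bystander: small paint tin with blue label, 72 mm across, 85 mm high; origin under its centre.
Not all that is in view belongs to the job. Of the things shaped like the part that bears block_centre, the wooden one is meant.

How it is judged:
By the outcome, as a careful person would: the job done as asked, in the order asked, and still so for the second after the job is handed in, while the arm keeps its last pose, push and grip.
It also fails if it takes over 72 s, if anything falls off the work surface, if the arm or the gripper's body presses on something with over 40 N, if the wrist force passes 120 N, or if a joint passes its speed limit or range.

## Working session

There is one attempt and no reset: what is moved stays moved. The work goes in short steps, Python scripts to look and compute and a shell command to move; the robot and the scene stay as the last step left them, time stands still between calls to the robot, and variables do not carry over. Pictures are saved under pics/ and viewed, at most 10 in all, crops included, and the job is handed in when it is done.

```bash
ls; mkdir -p pics; cat > h.py <<'E'
import numpy as np, cv2
from workcell import manip, viewer, job, trace
def save(p,n): cv2.imwrite('pics/'+n+'.png',p["frame"][:,:,::-1])
def ray(p,uv,z):
    K,R,t=map(np.array,(p["mtx"],p["R"],p["t"]))
    d=R.T@np.linalg.solve(K,np.array([uv[0],uv[1],1.])); c=-R.T@t
    return c+d*(z-c[2])/d[2]
def proj(p,X):
    K,R,t=map(np.array,(p["mtx"],p["R"],p["t"]))
    q=K@(R@np.array(X)+t); return q[:2]/q[2]
E
python3 - <<'E'
from h import *
np.set_printoptions(precision=3,suppress=True)
a=viewer.grab_frame("top");b=viewer.grab_frame("scene")
for p,n in((a,"top"),(b,"scene")):
    save(p,n); print(n,-np.array(p["R"]).T@np.array(p["t"]))
    for k in("block_centre","block_slope","board","stop_face","offcut_centre","fence"):
        for r in trace(k,p)[:3]: print(k,r["confidence"],r["pixel"],r["mask"].sum(),ray(p,r["pixel"],.03))
s=manip.read_state();print(s["ee_pos"],s["eef_rot"],s["wrist_force"],s["time"])
E
```

```text
pics
top [0.365 0.025 1.047]
block_centre 0.61 [319.4, 305.8] 937 [ 0.359 -0.065  0.03 ]
block_centre 0.6 [363.2, 276.3] 973 [ 0.428 -0.17   0.03 ]
block_centre 0.41 [246.9, 225.2] 9548 [0.549 0.108 0.03 ]
block_slope 0.82 [363.9, 277.8] 974 [ 0.424 -0.171  0.03 ]
block_slope 0.79 [323.2, 306.2] 930 [ 0.358 -0.074  0.03 ]
board 0.91 [246.5, 225.5] 9730 [0.548 0.109 0.03 ]
stop_face 0.95 [217.2, 209.9] 500 [0.586 0.181 0.03 ]
stop_face 0.56 [256.7, 192.8] 1910 [0.63  0.086 0.03 ]
offcut_centre 0.72 [371.7, 198.7] 525 [ 0.617 -0.196  0.03 ]
offcut_centre 0.29 [247.7, 224.8] 9514 [0.55  0.106 0.03 ]
fence 0.71 [257.5, 193.8] 1839 [0.627 0.084 0.03 ]
scene [1.397 0.153 0.887]
block_centre 0.75 [227.6, 180.1] 385 [ 0.454 -0.166  0.03 ]
block_centre 0.7 [263.0, 167.3] 412 [ 0.372 -0.058  0.03 ]
block_slope 0.94 [226.8, 179.0] 343 [ 0.449 -0.17   0.03 ]
block_slope 0.82 [265.3, 167.9] 400 [ 0.374 -0.049  0.03 ]
block_slope 0.24 [440.6, 234.9] 866 [0.615 0.511 0.03 ]
board 0.65 [302.7, 215.5] 4315 [0.587 0.103 0.03 ]
board 0.27 [153.9, 205.1] 417 [ 0.601 -0.372  0.03 ]
stop_face 0.63 [332.4, 215.2] 154 [0.575 0.194 0.03 ]
offcut_centre 0.76 [207.5, 219.7] 343 [ 0.641 -0.185  0.03 ]
fence 0.94 [299.6, 225.1] 1696 [0.628 0.097 0.03 ]
[ 0.214 -0.479  0.23 ] [[ 0.913  0.408  0.   ]
 [ 0.408 -0.913 -0.   ]
 [-0.     0.    -1.   ]] [ 0.007 -0.334  0.659] 0.7
```

```bash
python3 - <<'E'
import cv2
a=cv2.imread('pics/top.png')[150:360,180:460]
cv2.imwrite('pics/topc.png',cv2.resize(a,(800,600),interpolation=cv2.INTER_CUBIC))
E
```

```text
(no output)
```

View pics/topc.png

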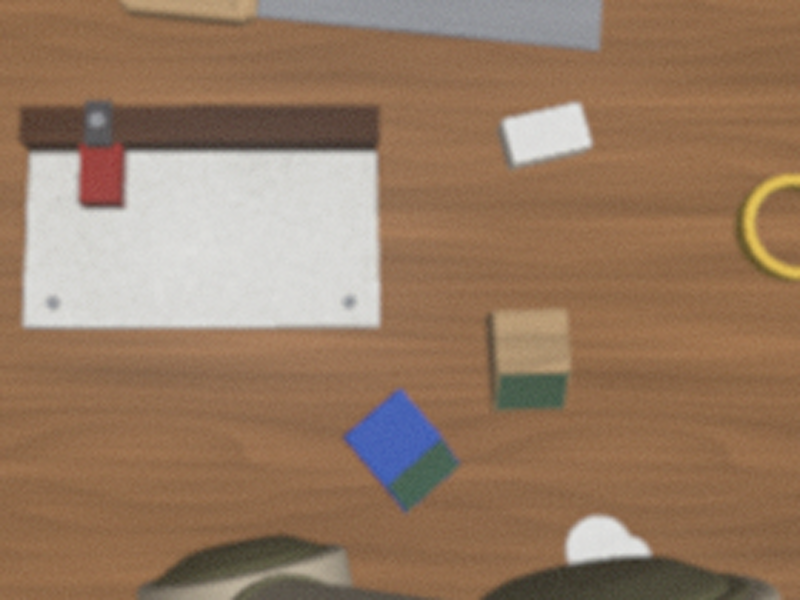

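View pics/scene.png

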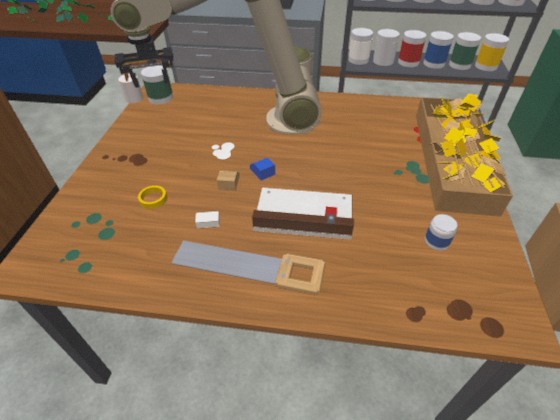

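The top crop shows the wooden block at crop (530,358), with its slope facing the robot. The blue one at (400,450) is the look-alike. The board lies nearly square to the world axes, with the fence on the far side and the red stop at (102,175). Next I fit the block and board models to the masks.

```bash
cat >> h.py <<'E'
from scipy.optimize import minimize
from itertools import product
def box(x0,x1,y0,y1,z0,z1): return np.array(list(product((x0,x1),(y0,y1),(z0,z1))))
BLOCK=[np.array([[x,y,z] for y in(-.03,.03) for x,z in((-.04,0),(.04,0),(.04,.045),(-.01,.045),(-.04,.015))])]
BOARD=[box(-.09,.09,-.15,.15,0,.018),box(.06,.09,-.15,.15,.018,.063)]
def render(p,parts,q,z=0,S=4):
    m=np.zeros((420*S,560*S),np.uint8)
    c,s=np.cos(q[2]),np.sin(q[2])
    for P in parts:
        W=P@np.array([[c,s,0],[-s,c,0],[0,0,1]])+[q[0],q[1],z]
        u=np.array([(proj(p,X)+.5)*S for X in W],np.float32)
        cv2.fillConvexPoly(m,cv2.convexHull(u).astype(np.int32),255)
    return cv2.resize(m,(560,420),interpolation=cv2.INTER_AREA)/255.
def fit(obs,parts,q0,z=0):
    f=lambda q:sum(np.abs(render(p,parts,q,z)-m).sum()/m.sum() for p,m in obs)
    s=np.array([.01,.01,.1]); sim=np.vstack([q0]+[np.array(q0)+s*e for e in np.eye(3)])
    r=minimize(f,q0,method='Nelder-Mead',options=dict(initial_simplex=sim,xatol=2e-4,fatol=1e-4))
    return r.x,r.fun
E
python3 - <<'E'
from h import *
np.set_printoptions(precision=4,suppress=True)
a=viewer.grab_frame("top");b=viewer.grab_frame("scene")
def near(k,p,x,tol=.05):
    for r in trace(k,p):
        if np.hypot(*(ray(p,r["pixel"],.03)[:2]-x))<tol: return (p,r["mask"])
for k,parts,x in(("block_centre",BLOCK,(.43,-.17)),("board",BOARD,(.55,.105))):
    o=[near(k,p,x) for p in(a,b)]; print(k,[v is not None for v in o])
    o=[v for v in o if v]
    for ob in ([o[0]],o): print(fit(ob,parts,[*x,0.]))
E
```

```text
block_centre [True, True]
(array([ 0.4304, -0.1755,  0.0351]), np.float64(0.037483172373426986))
(array([ 0.431 , -0.1728,  0.0892]), np.float64(0.22421265626708997))
board [True, True]
(array([0.5472, 0.0996, 0.0105]), np.float64(0.017608349799868268))
(array([0.5492, 0.1002, 0.0177]), np.float64(0.06941772144991475))
```

```bash
python3 -m jog '[{"tx":3.3,"ty":-1.9,"tz":0,"twist":0},{"tx":3.3,"ty":-1.9,"tz":0,"twist":0},{"tx":3.3,"ty":-1.9,"tz":0,"twist":0},{"tx":3.3,"ty":-1.9,"tz":0,"twist":0},{"tx":3.3,"ty":-1.9,"tz":0,"twist":0},{"tx":3.3,"ty":-1.9,"tz":0,"twist":0},{"tx":3.3,"ty":-1.9,"tz":0,"twist":0},{"tx":3.3,"ty":-1.9,"tz":0,"twist":0},{"tx":3.3,"ty":-1.9,"tz":0,"twist":0},{"tx":3.3,"ty":-1.9,"tz":0,"twist":0}]' 1 20
python3 -m jog '[{"tx":0,"ty":0,"tz":1,"twist":0.12},{"tx":0,"ty":0,"tz":1,"twist":0.12},{"tx":0,"ty":0,"tz":1,"twist":0.12},{"tx":0,"ty":0,"tz":1,"twist":0.026},{"tx":0,"ty":0,"tz":1,"twist":0},{"tx":0,"ty":0,"tz":0,"twist":0},{"tx":0,"ty":0,"tz":0,"twist":0},{"tx":0,"ty":0,"tz":0,"twist":0},{"tx":0,"ty":0,"tz":0,"twist":0},{"tx":0,"ty":0,"tz":0,"twist":0}]'
python3 - <<'E'
from h import *
np.set_printoptions(precision=4,suppress=True)
a=viewer.grab_frame("wrist"); save(a,"wrist1")
print(-np.array(a["R"]).T@a["t"])
for k in ("block_centre","stop_face"):
  for r in trace(k,a): print(k,r["confidence"],r["pixel"],r["mask"].sum(),ray(a,r["pixel"],.03))
r=trace("block_centre",a)
if r:
  m=max(r,key=lambda r:r["confidence"])["mask"]; print(fit([(a,m)],BLOCK,[.4305,-.1755,.035]))
s=manip.read_state(); print(s["ee_pos"],s["eef_rot"],s["joint_positions"],s["wrist_force"])
E
```

```text
time: 2.0
ee_pos: [0.4386, -0.17, 0.23]
eef_rot: [[0.913, 0.408, 0.0], [0.408, -0.913, -0.0], [0.0, 0.0, -1.0]]
wrist_force: [0.8, -0.6, -0.3]
finger_gap: 0.0878
gripper_force: 0.0
time: 3.0
ee_pos: [0.438, -0.1715, 0.1801]
eef_rot: [[0.999, 0.034, 0.0], [0.034, -0.999, -0.0], [0.0, 0.0, -1.0]]
wrist_force: [0.1, 0.2, -0.7]
finger_gap: 0.0879
gripper_force: 0.0
[ 0.5137 -0.1686  0.3356]
block_centre 0.98 [184.1, 248.4] 3747 [ 0.3744 -0.0766  0.03  ]
block_centre 0.58 [282.8, 190.5] 5367 [ 0.4365 -0.1717  0.03  ]
(array([ 0.36  , -0.0724,  0.1458]), np.float64(0.8176088583284928))
[ 0.4379 -0.1714  0.1799] [[ 0.9994  0.0339  0.0001]
 [ 0.0339 -0.9994 -0.0001]
 [ 0.0001  0.0001 -1.    ]] [-35.6999  13.8077  99.1314   0.0014  67.0519  52.3565] [-0.7427  0.4334 -0.3857]
```

View pics/wrist1.png

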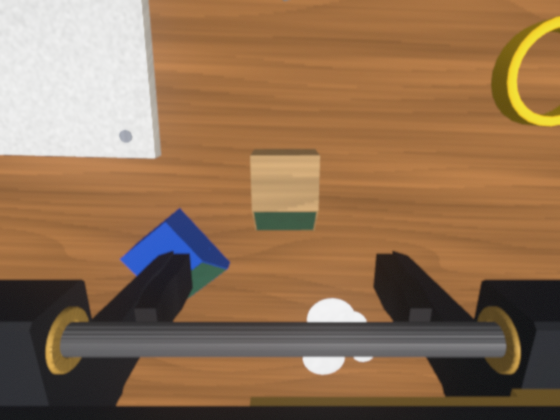

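The wrist view shows the wooden block at (285,190) between the fingers, with the blue one at (175,255). I'll refit using the wooden block's mask.

```bash
python3 - <<'E'
from h import *
np.set_printoptions(precision=4,suppress=True)
a=viewer.grab_frame("wrist")
for r in trace("block_centre",a):
  x=ray(a,r["pixel"],.03)
  if abs(x[1]+.172)<.04: print(r["confidence"],fit([(a,r["mask"])],BLOCK,[.4305,-.1755,.035]))
E
```

```text
0.92 (array([ 0.4312, -0.1735,  0.0285]), np.float64(0.024282313500112687))
```

```bash
python3 -m jog '[{"tx":-0.2,"ty":0.25,"tz":2,"twist":0},{"tx":0,"ty":0,"tz":2,"twist":0},{"tx":0,"ty":0,"tz":2,"twist":0},{"tx":0,"ty":0,"tz":2,"twist":0},{"tx":0,"ty":0,"tz":2,"twist":0},{"tx":0,"ty":0,"tz":2,"twist":0},{"tx":0,"ty":0,"tz":2,"twist":0},{"tx":0,"ty":0,"tz":1.2,"twist":0},{"tx":0,"ty":0,"tz":0,"twist":0},{"tx":0,"ty":0,"tz":0,"twist":0}]' 1 20
python3 -m jog '[{"tx":0,"ty":0,"tz":0,"twist":0},{"tx":0,"ty":0,"tz":0,"twist":0},{"tx":0,"ty":0,"tz":0,"twist":0},{"tx":0,"ty":0,"tz":0,"twist":0},{"tx":0,"ty":0,"tz":0,"twist":0},{"tx":0,"ty":0,"tz":0,"twist":0},{"tx":0,"ty":0,"tz":0,"twist":0},{"tx":0,"ty":0,"tz":0,"twist":0},{"tx":0,"ty":0,"tz":0,"twist":0},{"tx":0,"ty":0,"tz":0,"twist":0}]' 0.5 20
```

```text
time: 4.3
ee_pos: [0.4363, -0.1742, 0.0283]
eef_rot: [[0.999, 0.034, 0.001], [0.034, -0.999, -0.0], [0.0, 0.0, -1.0]]
wrist_force: [-0.2, 0.6, -0.2]
finger_gap: 0.088
gripper_force: 0.0
time: 5.3
ee_pos: [0.4361, -0.174, 0.0281]
eef_rot: [[0.999, 0.034, 0.0], [0.034, -0.999, -0.0], [0.0, 0.0, -1.0]]
wrist_force: [-2.2, 0.6, 5.8]
finger_gap: 0.0599
gripper_force: 20.0
```

```bash
python3 -m jog '[{"tx":0,"ty":0,"tz":-1,"twist":0},{"tx":0,"ty":0,"tz":-2,"twist":0},{"tx":0,"ty":0,"tz":-3,"twist":0},{"tx":0,"ty":0,"tz":-3,"twist":0},{"tx":0,"ty":0,"tz":-3,"twist":0},{"tx":0,"ty":0,"tz":-1,"twist":0},{"tx":0.6,"ty":-1.2,"tz":0,"twist":0},{"tx":1,"ty":-2,"tz":0,"twist":0},{"tx":1.5,"ty":-3,"tz":0,"twist":0},{"tx":1.5,"ty":-3,"tz":0,"twist":0}]'
python3 -m jog '[{"tx":1.5,"ty":-3,"tz":0,"twist":0},{"tx":1.5,"ty":-3,"tz":0,"twist":0},{"tx":1.5,"ty":-3,"tz":0,"twist":0},{"tx":1.5,"ty":-3,"tz":0,"twist":0},{"tx":1.5,"ty":-3,"tz":0,"twist":0},{"tx":0.7,"ty":-2.3,"tz":0,"twist":0},{"tx":0,"ty":0,"tz":0,"twist":0},{"tx":0,"ty":0,"tz":0,"twist":0},{"tx":0,"ty":0,"tz":0,"twist":0},{"tx":0,"ty":0,"tz":0,"twist":0}]'
python3 - <<'E'
from h import *
np.set_printoptions(precision=4,suppress=True)
a=viewer.grab_frame("wrist"); save(a,"wrist2")
b=viewer.grab_frame("top"); c=viewer.grab_frame("scene")
for p in(a,b,c):
  for k in ("stop_face","block_slope"):
    for r in trace(k,p)[:2]:
      m=r["mask"]; v,u=np.where(m); print(k,r["confidence"],r["pixel"],m.sum(),u.min(),u.max(),v.min(),v.max(),ray(p,r["pixel"],.053))
s=manip.read_state(); print(s["ee_pos"],s["eef_rot"],s["wrist_force"],s["joint_positions"])
E
```

```text
time: 6.3
ee_pos: [0.4785, -0.0784, 0.1559]
eef_rot: [[0.999, 0.033, -0.003], [0.033, -0.999, 0.001], [-0.003, -0.002, -1.0]]
wrist_force: [-0.1, -0.5, -2.5]
finger_gap: 0.0598
gripper_force: 20.0
time: 7.3
ee_pos: [0.5547, 0.0945, 0.1575]
eef_rot: [[0.999, 0.033, -0.001], [0.033, -0.999, -0.0], [-0.001, 0.0, -1.0]]
wrist_force: [0.7, -0.1, -1.9]
finger_gap: 0.0598
gripper_force: 20.0
stop_face 0.95 [167.8, 145.3] 5105 138 201 83 194 [0.5972 0.1836 0.053 ]
block_slope 0.7 [282.3, 250.6] 18506 212 352 179 321 [0.5126 0.0934 0.053 ]
block_slope 0.44 [391.6, 374.8] 156 383 398 358 390 [ 0.387  -0.0149  0.053 ]
block_slope 0.78 [318.8, 306.3] 912 301 340 287 327 [ 0.3581 -0.0619  0.053 ]
stop_face 0.64 [332.2, 215.9] 141 326 336 207 224 [0.5996 0.1921 0.053 ]
block_slope 0.9 [267.0, 169.5] 387 250 275 158 179 [ 0.4094 -0.0367  0.053 ]
block_slope 0.38 [333.0, 214.7] 167 325 337 207 224 [0.5943 0.1943 0.053 ]
[0.5549 0.0951 0.1579] [[ 0.9994  0.0337  0.0001]
 [ 0.0337 -0.9994  0.    ]
 [ 0.0001 -0.     -1.    ]] [-1.2343  0.7709 -1.2924] [-2.1947 26.29   84.9212  0.0006 68.7852 85.8763]
```

View pics/wrist2.png

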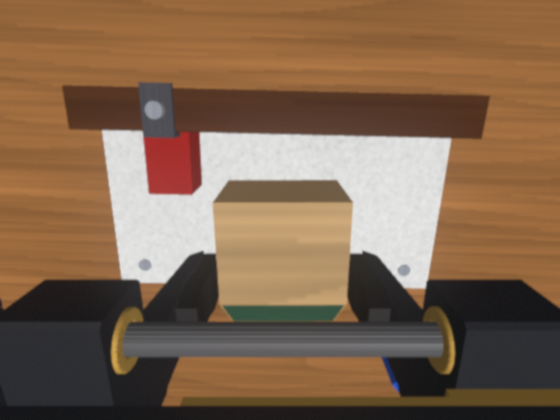

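```bash
python3 - <<'E'
from h import *
np.set_printoptions(precision=4,suppress=True)
a=viewer.grab_frame("wrist")
for n,uv,z in (("fence top front L",(68,129),.063),("R",(483,138),.063),("fence top back L",(65,86),.063),("R",(488,97),.063),("bed front L",(122,282),.018),("bed front R",(430,288),.018),("stop TL",(148,193),.053),("stop TR",(193.5,193),.053)):
    print(n,ray(a,uv,z))
for r in trace("board",a)[:1]+trace("fence",a)[:1]: print(r["confidence"],r["mask"].sum())
f=[r for r in trace("fence",a) if r["confidence"]>.5]
if f: print(fit([(a,f[0]["mask"])],[box(.06,.09,-.15,.15,.018,.063)],[.5475,.0998,.012]))
im=cv2.resize(a["frame"][70:210,120:260],(560,560),interpolation=cv2.INTER_CUBIC); cv2.imwrite("pics/stop.png",im[:,:,::-1])
E
```

```text
fence top front L [0.608  0.2526 0.063 ]
R [ 0.6118 -0.0493  0.063 ]
fence top back L [0.6374 0.2501 0.063 ]
R [ 0.6401 -0.0468  0.063 ]
bed front L [0.458  0.2499 0.018 ]
bed front R [ 0.4615 -0.0539  0.018 ]
stop TL [0.5591 0.2027 0.053 ]
stop TR [0.5604 0.1665 0.053 ]
0.58 51180
0.86 16578
(array([0.5492, 0.1007, 0.0101]), np.float64(0.11341726218778017))
```

View pics/stop.png

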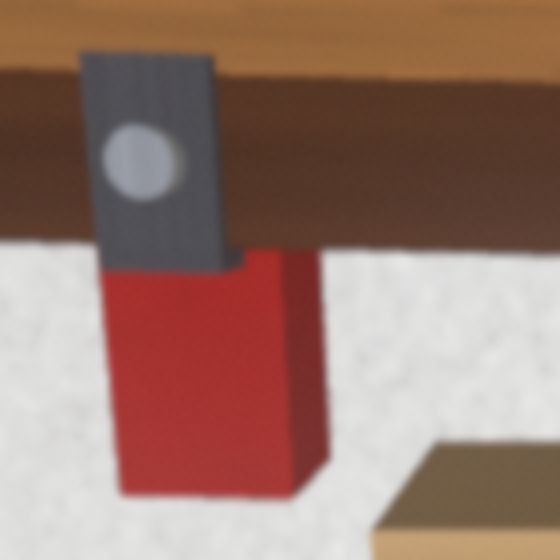

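```bash
python3 -m jog '[{"tx":0.8,"ty":-0.35,"tz":1,"twist":0.021},{"tx":0.8,"ty":-0.35,"tz":1.5,"twist":0},{"tx":0,"ty":0,"tz":2,"twist":0},{"tx":0,"ty":0,"tz":2,"twist":0},{"tx":0,"ty":0,"tz":2,"twist":0},{"tx":0,"ty":0,"tz":1.5,"twist":0},{"tx":0,"ty":0,"tz":0.6,"twist":0},{"tx":0,"ty":0,"tz":0.2,"twist":0},{"tx":0,"ty":0,"tz":0,"twist":0},{"tx":0,"ty":0,"tz":0,"twist":0}]'
python3 -m jog '[{"tx":0,"ty":0,"tz":0.1,"twist":0},{"tx":0,"ty":0,"tz":0.05,"twist":0},{"tx":0,"ty":0,"tz":0,"twist":0},{"tx":0,"ty":0,"tz":0,"twist":0},{"tx":0,"ty":0,"tz":0,"twist":0},{"tx":0,"ty":0,"tz":0,"twist":0},{"tx":0,"ty":0,"tz":0,"twist":0},{"tx":0,"ty":0,"tz":0,"twist":0},{"tx":0,"ty":0,"tz":0,"twist":0},{"tx":0,"ty":0,"tz":0,"twist":0}]'
```

```text
time: 8.95
ee_pos: [0.5712, 0.1026, 0.0505]
eef_rot: [[1.0, 0.013, 0.001], [0.013, -1.0, -0.0], [0.001, 0.0, -1.0]]
wrist_force: [0.2, 0.8, -2.0]
finger_gap: 0.0596
gripper_force: 20.0
time: 9.95
ee_pos: [0.5708, 0.1025, 0.0483]
eef_rot: [[1.0, 0.013, 0.0], [0.013, -1.0, 0.0], [0.0, -0.0, -1.0]]
wrist_force: [1.1, -0.5, -2.2]
finger_gap: 0.0596
gripper_force: 20.0
```

```bash
python3 -m jog '[{"tx":0,"ty":0,"tz":0.1,"twist":0},{"tx":0,"ty":0,"tz":0.1,"twist":0},{"tx":0,"ty":0,"tz":0.05,"twist":0},{"tx":0,"ty":0,"tz":0,"twist":0},{"tx":0,"ty":0,"tz":0,"twist":0},{"tx":0,"ty":0,"tz":0,"twist":0},{"tx":0,"ty":0,"tz":0,"twist":0},{"tx":0,"ty":0,"tz":0,"twist":0},{"tx":0,"ty":0,"tz":0,"twist":0},{"tx":0,"ty":0,"tz":0,"twist":0}]'
python3 -m jog '[{"tx":0.1,"ty":0,"tz":0,"twist":0},{"tx":0.1,"ty":0,"tz":0,"twist":0},{"tx":0.05,"ty":0,"tz":0,"twist":0},{"tx":0.05,"ty":0,"tz":0,"twist":0},{"tx":0,"ty":0,"tz":0,"twist":0},{"tx":0,"ty":0,"tz":0,"twist":0},{"tx":0,"ty":0,"tz":0,"twist":0},{"tx":0,"ty":0,"tz":0,"twist":0},{"tx":0,"ty":0,"tz":0,"twist":0},{"tx":0,"ty":0,"tz":0,"twist":0}]'
```

```text
time: 10.95
ee_pos: [0.5709, 0.1025, 0.0461]
eef_rot: [[1.0, 0.013, 0.001], [0.013, -1.0, 0.0], [0.001, -0.0, -1.0]]
wrist_force: [-1.2, -0.0, 4.5]
finger_gap: 0.0598
gripper_force: 20.0
time: 11.95
ee_pos: [0.5736, 0.1026, 0.0461]
eef_rot: [[1.0, 0.013, -0.0], [0.013, -1.0, -0.0], [-0.0, 0.0, -1.0]]
wrist_force: [-3.8, -0.5, 6.3]
finger_gap: 0.0603
gripper_force: 20.0
```

```bash
python3 -m jog '[{"tx":0.05,"ty":0,"tz":0,"twist":0},{"tx":0.05,"ty":0,"tz":0,"twist":0},{"tx":0,"ty":0,"tz":0,"twist":0},{"tx":0,"ty":0,"tz":0,"twist":0},{"tx":0,"ty":0,"tz":0,"twist":0},{"tx":0,"ty":0,"tz":0,"twist":0},{"tx":0,"ty":0,"tz":0,"twist":0},{"tx":0,"ty":0,"tz":0,"twist":0},{"tx":0,"ty":0,"tz":0,"twist":0},{"tx":0,"ty":0,"tz":0,"twist":0}]'
```

```text
time: 12.95
ee_pos: [0.5736, 0.1026, 0.0461]
eef_rot: [[1.0, 0.013, -0.003], [0.013, -1.0, -0.0], [-0.003, -0.0, -1.0]]
wrist_force: [-8.4, -1.2, 11.1]
finger_gap: 0.0598
gripper_force: 20.0
```

```bash
python3 -m jog '[{"tx":0,"ty":0,"tz":0,"twist":0},{"tx":0,"ty":0,"tz":0,"twist":0},{"tx":0,"ty":0,"tz":0,"twist":0},{"tx":0,"ty":0,"tz":-0.3,"twist":0},{"tx":0,"ty":0,"tz":-1,"twist":0},{"tx":0,"ty":0,"tz":-2,"twist":0},{"tx":0,"ty":0,"tz":-3,"twist":0},{"tx":0,"ty":0,"tz":-1,"twist":0},{"tx":0,"ty":0,"tz":0,"twist":0},{"tx":0,"ty":0,"tz":0,"twist":0}]' 0.8 20
python3 -m jog '[{"tx":0.3,"ty":2,"tz":0,"twist":0},{"tx":0,"ty":2.2,"tz":0,"twist":0},{"tx":0,"ty":2.1,"tz":0,"twist":0},{"tx":0,"ty":0,"tz":2,"twist":0},{"tx":0,"ty":0,"tz":2,"twist":0},{"tx":0,"ty":0,"tz":2,"twist":0},{"tx":0,"ty":0,"tz":1,"twist":0},{"tx":0,"ty":0,"tz":0,"twist":0},{"tx":0,"ty":0,"tz":0,"twist":0},{"tx":0,"ty":0,"tz":0,"twist":0}]' 0 20
```

```text
time: 13.95
ee_pos: [0.5743, 0.1026, 0.1179]
eef_rot: [[1.0, 0.013, -0.001], [0.013, -1.0, 0.0], [-0.001, -0.0, -1.0]]
wrist_force: [-0.5, 0.1, -0.1]
finger_gap: 0.0706
gripper_force: 0.0
time: 14.95
ee_pos: [0.579, 0.0396, 0.0497]
eef_rot: [[1.0, 0.013, 0.001], [0.013, -1.0, -0.0], [0.001, 0.0, -1.0]]
wrist_force: [-0.7, 1.2, -0.3]
finger_gap: 0.0007
gripper_force: 0.0
```

```bash
python3 -m jog '[{"tx":0,"ty":-0.5,"tz":0,"twist":0},{"tx":0,"ty":-0.5,"tz":0,"twist":0},{"tx":0,"ty":-0.5,"tz":0,"twist":0},{"tx":0,"ty":-0.5,"tz":0,"twist":0},{"tx":0,"ty":-0.5,"tz":0,"twist":0},{"tx":0,"ty":-0.5,"tz":0,"twist":0},{"tx":0,"ty":-0.5,"tz":0,"twist":0},{"tx":0,"ty":-0.5,"tz":0,"twist":0},{"tx":0,"ty":-0.2,"tz":0,"twist":0},{"tx":0,"ty":-0.2,"tz":0,"twist":0}]'
python3 -m jog '[{"tx":0,"ty":-0.1,"tz":0,"twist":0},{"tx":0,"ty":-0.1,"tz":0,"twist":0},{"tx":0,"ty":-0.1,"tz":0,"twist":0},{"tx":0,"ty":-0.1,"tz":0,"twist":0},{"tx":0,"ty":0,"tz":0,"twist":0},{"tx":0,"ty":0,"tz":0,"twist":0},{"tx":0,"ty":0,"tz":0,"twist":0},{"tx":0,"ty":0,"tz":0,"twist":0},{"tx":0,"ty":0,"tz":0,"twist":0},{"tx":0,"ty":0,"tz":0,"twist":0}]'
```

```text
time: 15.95
ee_pos: [0.578, 0.0838, 0.0488]
eef_rot: [[1.0, 0.013, -0.0], [0.013, -1.0, -0.0], [-0.0, 0.0, -1.0]]
wrist_force: [-0.0, -1.0, 0.9]
finger_gap: 0.0004
gripper_force: 0.4
time: 16.95
ee_pos: [0.5779, 0.0876, 0.0488]
eef_rot: [[1.0, 0.013, -0.0], [0.013, -1.0, 0.0], [-0.0, -0.0, -1.0]]
wrist_force: [0.3, -0.2, -0.4]
finger_gap: 0.0006
gripper_force: 0.0
```

```bash
python3 -m jog '[{"tx":0,"ty":-0.1,"tz":0,"twist":0},{"tx":0,"ty":-0.1,"tz":0,"twist":0},{"tx":0,"ty":-0.05,"tz":0,"twist":0},{"tx":0,"ty":-0.05,"tz":0,"twist":0},{"tx":0,"ty":0,"tz":0,"twist":0},{"tx":0,"ty":0,"tz":0,"twist":0},{"tx":0,"ty":0,"tz":0,"twist":0},{"tx":0,"ty":0,"tz":0,"twist":0},{"tx":0,"ty":0,"tz":0,"twist":0},{"tx":0,"ty":0,"tz":0,"twist":0}]'
```

```text
time: 17.95
ee_pos: [0.5779, 0.0906, 0.0489]
eef_rot: [[1.0, 0.013, 0.0], [0.013, -1.0, 0.0], [0.0, -0.0, -1.0]]
wrist_force: [0.1, 0.6, 0.0]
finger_gap: 0.0004
gripper_force: 0.0
```

```bash
python3 - <<'E'
from h import *
a=viewer.grab_frame("wrist"); save(a,"wrist3")
E
```

```text
(no output)
```

View pics/wrist3.png

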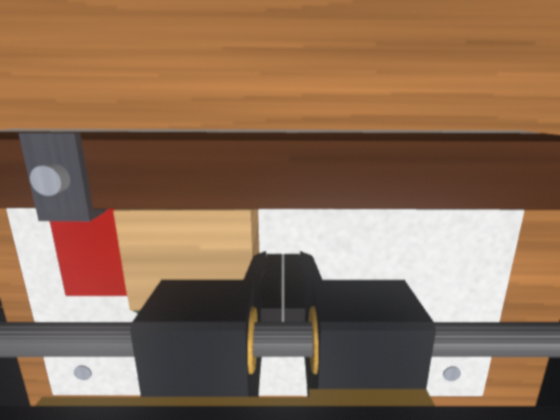

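The block (115–255, 210–310) lies against the fence and almost at the red stop. I'll keep pushing until I feel contact.

```bash
python3 -m jog '[{"tx":0,"ty":-0.1,"tz":0,"twist":0},{"tx":0,"ty":-0.05,"tz":0,"twist":0},{"tx":0,"ty":-0.05,"tz":0,"twist":0},{"tx":0,"ty":0,"tz":0,"twist":0},{"tx":0,"ty":0,"tz":0,"twist":0},{"tx":0,"ty":0,"tz":0,"twist":0},{"tx":0,"ty":0,"tz":0,"twist":0},{"tx":0,"ty":0,"tz":0,"twist":0},{"tx":0,"ty":0,"tz":0,"twist":0},{"tx":0,"ty":0,"tz":0,"twist":0}]'
```

```text
time: 19.0
ee_pos: [0.5779, 0.0927, 0.0488]
eef_rot: [[1.0, 0.013, -0.0], [0.013, -1.0, 0.0], [-0.0, -0.0, -1.0]]
wrist_force: [0.2, -0.3, -0.8]
finger_gap: 0.0002
gripper_force: 0.0
```

```bash
python3 -m jog '[{"tx":0,"ty":-0.1,"tz":0,"twist":0},{"tx":0,"ty":-0.1,"tz":0,"twist":0},{"tx":0,"ty":-0.05,"tz":0,"twist":0},{"tx":0,"ty":0,"tz":0,"twist":0},{"tx":0,"ty":0,"tz":0,"twist":0},{"tx":0,"ty":0,"tz":0,"twist":0},{"tx":0,"ty":0,"tz":0,"twist":0},{"tx":0,"ty":0,"tz":0,"twist":0},{"tx":0,"ty":0,"tz":0,"twist":0},{"tx":0,"ty":0,"tz":0,"twist":0}]'
```

```text
time: 20.0
ee_pos: [0.5778, 0.0934, 0.0489]
eef_rot: [[1.0, 0.013, -0.001], [0.013, -1.0, -0.003], [-0.001, 0.003, -1.0]]
wrist_force: [-1.5, -11.1, 2.6]
finger_gap: 0.0006
gripper_force: 5.2
```

```bash
python3 -m jog '[{"tx":0,"ty":0.6,"tz":0,"twist":0},{"tx":0,"ty":0.6,"tz":0,"twist":0},{"tx":0,"ty":0,"tz":-2,"twist":0},{"tx":0,"ty":0,"tz":-3,"twist":0},{"tx":0,"ty":0,"tz":-3,"twist":0},{"tx":-1.9,"ty":-1.8,"tz":0,"twist":0},{"tx":-1.9,"ty":-1.8,"tz":0,"twist":0},{"tx":-1.9,"ty":-1.8,"tz":0,"twist":0},{"tx":0,"ty":0,"tz":0,"twist":0},{"tx":0,"ty":0,"tz":0,"twist":0}]'
python3 - <<'E'
from h import *
np.set_printoptions(precision=4,suppress=True)
a=viewer.grab_frame("wrist"); save(a,"wrist4")
for r in trace("block_centre",a)[:1]:
  print(r["confidence"],fit([(a,r["mask"])],BLOCK,[.5686,.137,.013],z=.018))
s=manip.read_state(); print(s["ee_pos"],s["wrist_force"])
E
```

```text
time: 21.0
ee_pos: [0.5206, 0.1364, 0.1291]
eef_rot: [[1.0, 0.013, 0.001], [0.013, -1.0, 0.0], [0.001, -0.0, -1.0]]
wrist_force: [0.2, 0.6, -0.5]
finger_gap: 0.0004
gripper_force: 0.0
0.73 (array([0.5683, 0.1371, 0.0089]), np.float64(0.016366239098905652))
[0.521  0.1358 0.1289] [ 0.5008 -0.3312 -0.122 ]
```

View pics/wrist4.png

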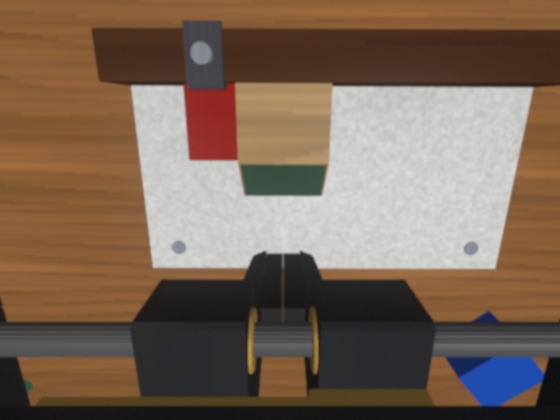

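The picture shows the block seated against the fence and the red stop, with the green slope at (283,180) facing the front. I'll descend to the slope and approach diagonally.

```bash
python3 -m jog '[{"tx":0,"ty":0,"tz":2,"twist":0},{"tx":0,"ty":0,"tz":2,"twist":0},{"tx":0,"ty":0,"tz":1.3,"twist":0},{"tx":0.2,"ty":0,"tz":0.2,"twist":0},{"tx":0.2,"ty":0,"tz":0.2,"twist":0},{"tx":0.2,"ty":0,"tz":0.2,"twist":0},{"tx":0.2,"ty":0,"tz":0.2,"twist":0},{"tx":0.2,"ty":0,"tz":0.2,"twist":0},{"tx":0,"ty":0,"tz":0,"twist":0},{"tx":0,"ty":0,"tz":0,"twist":0}]'
python3 -m jog '[{"tx":0.1,"ty":0,"tz":0.1,"twist":0},{"tx":0.1,"ty":0,"tz":0.1,"twist":0},{"tx":0.05,"ty":0,"tz":0.05,"twist":0},{"tx":0,"ty":0,"tz":0,"twist":0},{"tx":0,"ty":0,"tz":0,"twist":0},{"tx":0,"ty":0,"tz":0,"twist":0},{"tx":0,"ty":0,"tz":0,"twist":0},{"tx":0,"ty":0,"tz":0,"twist":0},{"tx":0,"ty":0,"tz":0,"twist":0},{"tx":0,"ty":0,"tz":0,"twist":0}]'
```

```text
time: 22.1
ee_pos: [0.5304, 0.1366, 0.0659]
eef_rot: [[1.0, 0.013, 0.0], [0.013, -1.0, -0.0], [0.0, 0.0, -1.0]]
wrist_force: [0.3, 0.4, 0.1]
finger_gap: 0.0004
gripper_force: 0.0
time: 23.1
ee_pos: [0.5328, 0.1366, 0.0633]
eef_rot: [[1.0, 0.013, 0.0], [0.013, -1.0, 0.0], [0.0, -0.0, -1.0]]
wrist_force: [0.6, 0.2, -0.5]
finger_gap: 0.0004
gripper_force: 0.0
```

```bash
python3 -m jog '[{"tx":0.05,"ty":0,"tz":0.05,"twist":0},{"tx":0.05,"ty":0,"tz":0.05,"twist":0},{"tx":0.05,"ty":0,"tz":0.05,"twist":0},{"tx":0.05,"ty":0,"tz":0.05,"twist":0},{"tx":0,"ty":0,"tz":0,"twist":0},{"tx":0,"ty":0,"tz":0,"twist":0},{"tx":0,"ty":0,"tz":0,"twist":0},{"tx":0,"ty":0,"tz":0,"twist":0},{"tx":0,"ty":0,"tz":0,"twist":0},{"tx":0,"ty":0,"tz":0,"twist":0}]'
```

```text
time: 24.1
ee_pos: [0.5348, 0.1366, 0.0613]
eef_rot: [[1.0, 0.013, 0.0], [0.013, -1.0, -0.0], [0.0, 0.0, -1.0]]
wrist_force: [-0.4, -0.9, -0.3]
finger_gap: 0.0001
gripper_force: 0.0
```

```bash
python3 -m jog '[{"tx":0.05,"ty":0,"tz":0.05,"twist":0},{"tx":0.05,"ty":0,"tz":0.05,"twist":0},{"tx":0.05,"ty":0,"tz":0.05,"twist":0},{"tx":0,"ty":0,"tz":0,"twist":0},{"tx":0,"ty":0,"tz":0,"twist":0},{"tx":0,"ty":0,"tz":0,"twist":0},{"tx":0,"ty":0,"tz":0,"twist":0},{"tx":0,"ty":0,"tz":0,"twist":0},{"tx":0,"ty":0,"tz":0,"twist":0},{"tx":0,"ty":0,"tz":0,"twist":0}]'
```

```text
time: 25.1
ee_pos: [0.5363, 0.1366, 0.0598]
eef_rot: [[1.0, 0.013, 0.0], [0.013, -1.0, 0.0], [0.0, -0.0, -1.0]]
wrist_force: [1.2, 0.1, -0.1]
finger_gap: 0.0005
gripper_force: 0.0
```

```bash
python3 -m jog '[{"tx":0.05,"ty":0,"tz":0.05,"twist":0},{"tx":0.05,"ty":0,"tz":0.05,"twist":0},{"tx":0.05,"ty":0,"tz":0.05,"twist":0},{"tx":0,"ty":0,"tz":0,"twist":0},{"tx":0,"ty":0,"tz":0,"twist":0},{"tx":0,"ty":0,"tz":0,"twist":0},{"tx":0,"ty":0,"tz":0,"twist":0},{"tx":0,"ty":0,"tz":0,"twist":0},{"tx":0,"ty":0,"tz":0,"twist":0},{"tx":0,"ty":0,"tz":0,"twist":0}]'
```

```text
time: 26.1
ee_pos: [0.5378, 0.1366, 0.0583]
eef_rot: [[1.0, 0.013, 0.0], [0.013, -1.0, -0.0], [0.0, 0.0, -1.0]]
wrist_force: [0.4, 0.5, -0.6]
finger_gap: 0.0002
gripper_force: 0.0
```

```bash
python3 -m jog '[{"tx":0.05,"ty":0,"tz":0.05,"twist":0},{"tx":0.05,"ty":0,"tz":0.05,"twist":0},{"tx":0.05,"ty":0,"tz":0.05,"twist":0},{"tx":0,"ty":0,"tz":0,"twist":0},{"tx":0,"ty":0,"tz":0,"twist":0},{"tx":0,"ty":0,"tz":0,"twist":0},{"tx":0,"ty":0,"tz":0,"twist":0},{"tx":0,"ty":0,"tz":0,"twist":0},{"tx":0,"ty":0,"tz":0,"twist":0},{"tx":0,"ty":0,"tz":0,"twist":0}]'
```

```text
time: 27.1
ee_pos: [0.5393, 0.1367, 0.0568]
eef_rot: [[1.0, 0.013, -0.0], [0.013, -1.0, 0.0], [-0.0, -0.0, -1.0]]
wrist_force: [0.3, -0.6, -0.4]
finger_gap: 0.0004
gripper_force: 0.0
```

```bash
python3 -m jog '[{"tx":0.05,"ty":0,"tz":0.05,"twist":0},{"tx":0.05,"ty":0,"tz":0.05,"twist":0},{"tx":0.05,"ty":0,"tz":0.05,"twist":0},{"tx":0,"ty":0,"tz":0,"twist":0},{"tx":0,"ty":0,"tz":0,"twist":0},{"tx":0,"ty":0,"tz":0,"twist":0},{"tx":0,"ty":0,"tz":0,"twist":0},{"tx":0,"ty":0,"tz":0,"twist":0},{"tx":0,"ty":0,"tz":0,"twist":0},{"tx":0,"ty":0,"tz":0,"twist":0}]'
python3 - <<'E'
from h import *
a=viewer.grab_frame("wrist"); save(a,"wrist5")
E
```

```text
time: 28.1
ee_pos: [0.5408, 0.1367, 0.0553]
eef_rot: [[1.0, 0.013, 0.0], [0.013, -1.0, -0.0], [0.0, 0.0, -1.0]]
wrist_force: [0.1, -0.1, 0.3]
finger_gap: 0.0005
gripper_force: 0.0
```

View pics/wrist5.png

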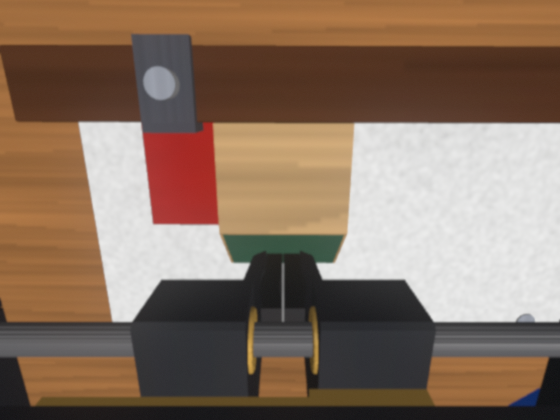

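```bash
python3 - <<'E'
from h import *
a=viewer.grab_frame("wrist")
for n,uv,z in (("tip",(283,253),.0413),("slope low",(283,262.5),.033),("slope top",(283,235),.063),("fence",(400,123),.063)): print(n,ray(a,uv,z).round(4))
E
```

```text
tip [0.5384 0.1365 0.0413]
slope low [0.5285 0.1364 0.033 ]
slope top [0.5576 0.1368 0.063 ]
fence [0.6094 0.0877 0.063 ]
```

```bash
python3 -m jog '[{"tx":0,"ty":0,"tz":-0.3,"twist":0},{"tx":0,"ty":0,"tz":-0.3,"twist":0},{"tx":0.3,"ty":0,"tz":0,"twist":0},{"tx":0.3,"ty":0,"tz":0,"twist":0},{"tx":0.05,"ty":0,"tz":0.05,"twist":0},{"tx":0.05,"ty":0,"tz":0.05,"twist":0},{"tx":0,"ty":0,"tz":0,"twist":0},{"tx":0,"ty":0,"tz":0,"twist":0},{"tx":0,"ty":0,"tz":0,"twist":0},{"tx":0,"ty":0,"tz":0,"twist":0}]'
python3 -m jog '[{"tx":0.05,"ty":0,"tz":0.05,"twist":0},{"tx":0.05,"ty":0,"tz":0.05,"twist":0},{"tx":0.05,"ty":0,"tz":0.05,"twist":0},{"tx":0,"ty":0,"tz":0,"twist":0},{"tx":0,"ty":0,"tz":0,"twist":0},{"tx":0,"ty":0,"tz":0,"twist":0},{"tx":0,"ty":0,"tz":0,"twist":0},{"tx":0,"ty":0,"tz":0,"twist":0},{"tx":0,"ty":0,"tz":0,"twist":0},{"tx":0,"ty":0,"tz":0,"twist":0}]'
```

```text
time: 29.2
ee_pos: [0.5478, 0.1368, 0.0603]
eef_rot: [[1.0, 0.013, -0.0], [0.013, -1.0, 0.0], [-0.0, -0.0, -1.0]]
wrist_force: [0.8, 0.2, 0.2]
finger_gap: 0.0002
gripper_force: 0.0
time: 30.2
ee_pos: [0.5493, 0.1368, 0.0588]
eef_rot: [[1.0, 0.013, -0.0], [0.013, -1.0, 0.0], [-0.0, -0.0, -1.0]]
wrist_force: [0.0, 0.2, 0.1]
finger_gap: 0.0004
gripper_force: 0.0
```

```bash
python3 - <<'E'
from h import *
a=viewer.grab_frame("wrist"); b=viewer.grab_frame("scene")
u=cv2.resize(a["frame"][200:350,190:390],(400,300),interpolation=cv2.INTER_CUBIC)
v=cv2.resize(b["frame"][160:235,260:360],(400,300),interpolation=cv2.INTER_CUBIC)
c=viewer.grab_frame("top")
w=cv2.resize(c["frame"][180:255,180:280],(400,300),interpolation=cv2.INTER_CUBIC)
w2=cv2.resize(a["frame"],(400,300))
cv2.imwrite("pics/comp.png",np.vstack([np.hstack([u,v]),np.hstack([w,w2])])[:,:,::-1])
for q in ((.5493,.1368,.0448),(.5583,.1368,.0448),(.5583,.1368,.0588),(.5493,.1368,.0588)): print(proj(a,q).round(1))
for r in trace("block_centre",a)[:1]: print(r["confidence"],fit([(a,r["mask"])],BLOCK,[.5686,.137,.013],z=.018))
E
```

```text
[282.8 248.9]
[283.  233.6]
[283.1 243.9]
[282.8 260.3]
0.96 (array([0.5666584 , 0.13709257, 0.00364086]), np.float64(0.15040297534008323))
```

View pics/comp.png

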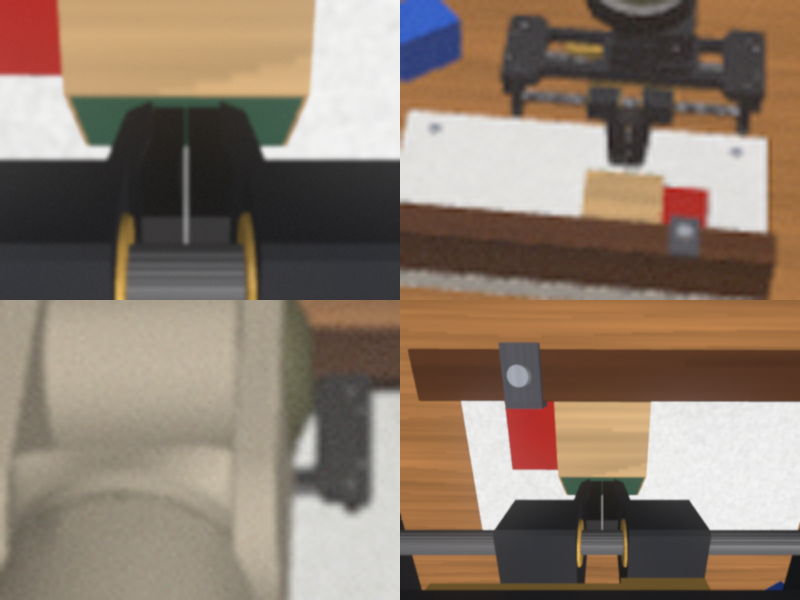

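The composite shows the block still seated, with a thin gap of about 2 scene pixels (a few mm) between fingertip and slope. I'll go on in small steps.

```bash
python3 -m jog '[{"tx":0.05,"ty":0,"tz":0.05,"twist":0},{"tx":0.05,"ty":0,"tz":0.05,"twist":0},{"tx":0.05,"ty":0,"tz":0.05,"twist":0},{"tx":0,"ty":0,"tz":0,"twist":0},{"tx":0,"ty":0,"tz":0,"twist":0},{"tx":0,"ty":0,"tz":0,"twist":0},{"tx":0,"ty":0,"tz":0,"twist":0},{"tx":0,"ty":0,"tz":0,"twist":0},{"tx":0,"ty":0,"tz":0,"twist":0},{"tx":0,"ty":0,"tz":0,"twist":0}]'
```

```text
time: 31.4
ee_pos: [0.5508, 0.1368, 0.0573]
eef_rot: [[1.0, 0.013, 0.0], [0.013, -1.0, 0.0], [0.0, -0.0, -1.0]]
wrist_force: [-0.5, 0.0, -0.1]
finger_gap: 0.0006
gripper_force: 0.0
```

```bash
python3 -m jog '[{"tx":0.05,"ty":0,"tz":0.05,"twist":0},{"tx":0.05,"ty":0,"tz":0.05,"twist":0},{"tx":0.05,"ty":0,"tz":0.05,"twist":0},{"tx":0,"ty":0,"tz":0,"twist":0},{"tx":0,"ty":0,"tz":0,"twist":0},{"tx":0,"ty":0,"tz":0,"twist":0},{"tx":0,"ty":0,"tz":0,"twist":0},{"tx":0,"ty":0,"tz":0,"twist":0},{"tx":0,"ty":0,"tz":0,"twist":0},{"tx":0,"ty":0,"tz":0,"twist":0}]'
```

```text
time: 32.4
ee_pos: [0.5523, 0.1368, 0.0558]
eef_rot: [[1.0, 0.013, 0.0], [0.013, -1.0, 0.0], [0.0, -0.0, -1.0]]
wrist_force: [-0.9, -0.0, -0.8]
finger_gap: 0.0003
gripper_force: 0.0
```

```bash
python3 - <<'E'
from h import *
b=viewer.grab_frame("scene"); s=manip.read_state(); e=np.array(s["ee_pos"]); print(e)
x0,y0,x1,y1=290,175,350,220; k=13
im=cv2.resize(b["frame"][y0:y1,x0:x1],None,fx=k,fy=k,interpolation=cv2.INTER_CUBIC)
def dot(X,c):
    q=(proj(b,X)-[x0-.5,y0-.5])*k; cv2.circle(im,tuple(int(v) for v in q),4,c,-1)
for dy in(-.0135,.0135): dot(e+[0,dy,-.014],(255,0,255)); dot(e+[.009,dy,-.014],(0,255,255))
for dy in(-.03,.03):
  for x,z in((.5596,.063),(.5296,.033),(.6096,.063)): dot([x,.1368+dy,z],(0,255,0))
cv2.imwrite("pics/sc2.png",im[:,:,::-1]); print(im.shape)
E
```

```text
[0.55232396 0.13681483 0.05582801]
(585, 780, 3)
```

View pics/sc2.png

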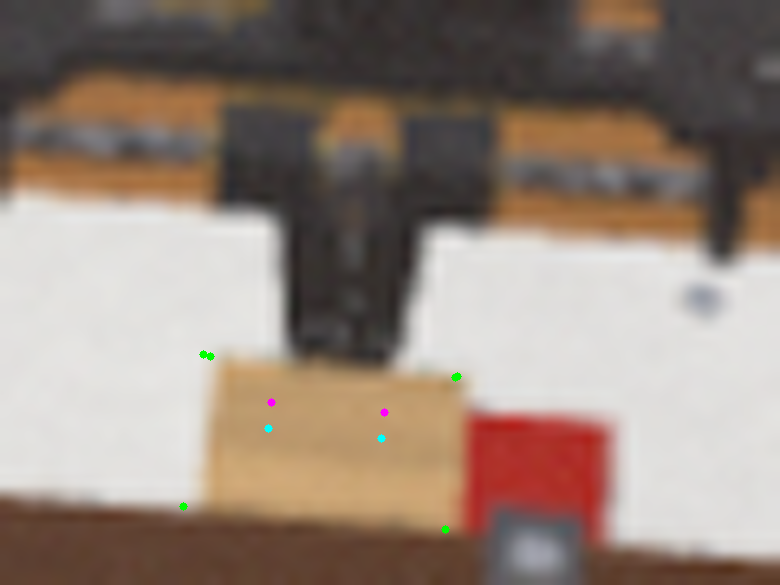

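```bash
python3 -m jog '[{"tx":0,"ty":0,"tz":0.05,"twist":0},{"tx":0,"ty":0,"tz":0.05,"twist":0},{"tx":0,"ty":0,"tz":0.05,"twist":0},{"tx":0,"ty":0,"tz":0.05,"twist":0},{"tx":0,"ty":0,"tz":0,"twist":0},{"tx":0,"ty":0,"tz":0,"twist":0},{"tx":0,"ty":0,"tz":0,"twist":0},{"tx":0,"ty":0,"tz":0,"twist":0},{"tx":0,"ty":0,"tz":0,"twist":0},{"tx":0,"ty":0,"tz":0,"twist":0}]'
```

```text
time: 33.45
ee_pos: [0.5525, 0.1368, 0.0544]
eef_rot: [[1.0, 0.013, 0.001], [0.013, -1.0, -0.0], [0.001, 0.0, -1.0]]
wrist_force: [-1.6, -0.1, 5.8]
finger_gap: 0.0003
gripper_force: 2.9
```

```bash
python3 - <<'E'
from h import *
from scipy.optimize import least_squares
a=viewer.grab_frame("wrist"); b=viewer.grab_frame("scene"); e=np.array(manip.read_state()["ee_pos"])
print(e, -np.array(a["R"]).T@a["t"]-e)
# tip outline row in wrist now & rows; earlier scene row 200.75 held at TCP (.5493,.1368,.0588)
e0=np.array([.5493,.1368,.0588])
f=lambda q:[proj(a,e+[q[0],0,-q[1]])[1]-252.5, proj(b,e0+[q[0],0,-q[1]])[1]-200.6]
print(least_squares(f,[0,.01]).x)
g=cv2.cvtColor(a["frame"],cv2.COLOR_RGB2GRAY); print(g[236:270:2,276],g[236:270:2,290])
sc=b["frame"][190:208,313:320].mean(1).round(); print(sc.tolist())
m=[r for r in trace("block_centre",a)]
for r in m: print(r["confidence"],r["pixel"])
E
```

```text
[0.55244509 0.1368482  0.05439753] [0.07575409 0.00118441 0.15552315]
[ 0.01018987 -0.01279025]
[167 166 164 163 163 163 165 166 148  73  40  38  38  39  37  36  36] [166 165 164 162 162 162 167 172 158  78  41  39  39  38  38  39  38]
[[65.0, 58.0, 57.0], [68.0, 61.0, 59.0], [66.0, 59.0, 58.0], [61.0, 55.0, 55.0], [61.0, 57.0, 55.0], [57.0, 52.0, 50.0], [53.0, 48.0, 46.0], [57.0, 52.0, 50.0], [59.0, 54.0, 52.0], [58.0, 54.0, 53.0], [68.0, 65.0, 63.0], [63.0, 58.0, 57.0], [60.0, 53.0, 50.0], [127.0, 105.0, 80.0], [185.0, 150.0, 107.0], [190.0, 155.0, 111.0], [193.0, 156.0, 113.0], [190.0, 155.0, 110.0]]
0.58 [282.8, 206.5]
```

```bash
python3 - <<'E'
from h import *
a=viewer.grab_frame("wrist"); e=np.array(manip.read_state()["ee_pos"]); E=np.array(manip.read_state()["eef_rot"])
print("f",np.array(a["mtx"])[0,0], "optical axis",np.array(a["R"])[2].round(3))
for L in(.014,0,-.014,-.028):
  for h in (-.009,0,.009):
    p=[proj(a,e+E@[h,y,L]) for y in(.044,-.044)]; print(L,h,"width88px",(p[0]-p[1])[0].round(0),"row",p[0][1].round(1))
for x,z in((.5596,.063),(.5296,.033)): print(proj(a,[x,.137,z]).round(1))
w=cv2.imread("pics/wrist1.png",0)
for r in range(235,300,8): print(r,w[r,150:220:5].tolist())
E
```

```text
f 337.18354669883325 optical axis [-0.295 -0.004 -0.955]
0.014 -0.009 width88px 159.0 row 263.8
0.014 0 width88px 161.0 row 248.9
0.014 0.009 width88px 163.0 row 233.6
0 -0.009 width88px 171.0 row 276.2
0 0 width88px 174.0 row 260.3
0 0.009 width88px 176.0 row 243.9
-0.014 -0.009 width88px 185.0 row 290.6
-0.014 0 width88px 188.0 row 273.6
-0.014 0.009 width88px 192.0 row 256.0
-0.028 -0.009 width88px 202.0 row 307.6
-0.028 0 width88px 206.0 row 289.3
-0.028 0.009 width88px 210.0 row 270.4
[282.7 254.6]
[282.  279.5]
235 [87, 94, 94, 93, 93, 92, 60, 58, 60, 60, 61, 89, 111, 110]
243 [94, 93, 93, 92, 93, 93, 92, 81, 59, 59, 59, 59, 64, 114]
251 [92, 93, 93, 88, 64, 89, 90, 90, 92, 60, 59, 58, 59, 61]
259 [91, 45, 32, 34, 33, 30, 29, 32, 72, 92, 82, 58, 59, 60]
267 [31, 32, 34, 31, 29, 30, 29, 35, 55, 84, 86, 85, 87, 85]
275 [32, 39, 29, 30, 27, 35, 33, 34, 39, 85, 85, 86, 87, 87]
283 [31, 29, 28, 29, 35, 36, 33, 35, 35, 86, 86, 89, 112, 115]
291 [29, 28, 29, 34, 35, 36, 34, 33, 53, 91, 116, 116, 117, 116]
299 [29, 28, 29, 32, 34, 37, 36, 44, 117, 119, 119, 120, 120, 120]
```

Contact came about 15 mm late. Triangulating the fingertip shows why: its visible front edge sits about 13 mm behind the TCP, so the tip is at the top of the slope. I'll back off and repeat the approach lower, so the push lands mid-slope.

```bash
python3 -m jog '[{"tx":-1,"ty":0,"tz":-0.2,"twist":0},{"tx":-1,"ty":0,"tz":0,"twist":0},{"tx":0,"ty":0,"tz":0.5,"twist":0},{"tx":0,"ty":0,"tz":0.5,"twist":0},{"tx":0,"ty":0,"tz":0.5,"twist":0},{"tx":0,"ty":0,"tz":0.1,"twist":0},{"tx":0.1,"ty":0,"tz":0,"twist":0},{"tx":0.1,"ty":0,"tz":0,"twist":0},{"tx":0,"ty":0,"tz":0,"twist":0},{"tx":0,"ty":0,"tz":0,"twist":0}]'
```

```text
time: 34.65
ee_pos: [0.5344, 0.1366, 0.04]
eef_rot: [[1.0, 0.013, 0.0], [0.013, -1.0, 0.0], [0.0, -0.0, -1.0]]
wrist_force: [-0.4, 1.0, 0.3]
finger_gap: 0.0004
gripper_force: 0.0
```

```bash
python3 -m jog '[{"tx":0.05,"ty":0,"tz":0.05,"twist":0},{"tx":0.05,"ty":0,"tz":0.05,"twist":0},{"tx":0.05,"ty":0,"tz":0.05,"twist":0},{"tx":0.05,"ty":0,"tz":0.05,"twist":0},{"tx":0,"ty":0,"tz":0,"twist":0},{"tx":0,"ty":0,"tz":0,"twist":0},{"tx":0,"ty":0,"tz":0,"twist":0},{"tx":0,"ty":0,"tz":0,"twist":0},{"tx":0,"ty":0,"tz":0,"twist":0},{"tx":0,"ty":0,"tz":0,"twist":0}]'
```

```text
time: 35.65
ee_pos: [0.5357, 0.1367, 0.0387]
eef_rot: [[1.0, 0.013, -0.002], [0.013, -1.0, -0.0], [-0.002, 0.0, -1.0]]
wrist_force: [-8.2, -0.3, 13.0]
finger_gap: 0.0003
gripper_force: 7.7
```

```bash
python3 -m jog '[{"tx":0.02,"ty":0,"tz":-0.012,"twist":0},{"tx":0,"ty":0,"tz":0,"twist":0},{"tx":0,"ty":0,"tz":0,"twist":0},{"tx":0,"ty":0,"tz":0,"twist":0},{"tx":0,"ty":0,"tz":0,"twist":0},{"tx":0,"ty":0,"tz":0,"twist":0},{"tx":0,"ty":0,"tz":0,"twist":0},{"tx":0,"ty":0,"tz":0,"twist":0},{"tx":0,"ty":0,"tz":0,"twist":0},{"tx":0,"ty":0,"tz":0,"twist":0}]'
python3 - <<'E'
from h import *
np.set_printoptions(precision=4,suppress=True)
F=[]
for _ in range(4):
  a=viewer.grab_frame("wrist"); s=manip.read_state(); F.append(s["wrist_force"])
print(np.array(F),np.linalg.norm(np.mean(F,0)),s["ee_pos"],s["time"])
g=a["frame"].astype(int); rb=(g[...,0]>100)&(g[...,1]<60); v,u=np.where(rb); print("red",u.min(),u.max(),v.min(),v.max())
for r in trace("block_centre",a)[:1]: print(r["confidence"],fit([(a,r["mask"])],BLOCK,[.5686,.137,.013],z=.018))
row=190; print(g[150,200:240:2].tolist())
E
```

```text
time: 36.65
ee_pos: [0.5357, 0.1367, 0.0387]
eef_rot: [[1.0, 0.013, -0.002], [0.013, -1.0, -0.0], [-0.002, 0.0, -1.0]]
wrist_force: [-9.4, -0.7, 13.0]
finger_gap: 0.0004
gripper_force: 7.8
[[-8.6745 -1.7855 12.7615]
 [-9.9047 -1.0052 13.6523]
 [-8.8585 -0.5726 13.1477]
 [-9.4742  0.2224 12.457 ]] 15.965339365386246 [0.5357 0.1367 0.0387] 36.85
red 126 208 110 224
0.94 (array([0.5682, 0.1371, 0.0076]), np.float64(0.05187961205987772))
[[162, 41, 34], [161, 42, 35], [163, 54, 40], [186, 137, 98], [196, 159, 114], [195, 159, 113], [196, 160, 113], [195, 159, 112], [196, 159, 114], [197, 160, 114], [197, 160, 114], [195, 159, 113], [196, 159, 113], [196, 159, 113], [195, 158, 112], [196, 160, 114], [196, 159, 113], [196, 160, 114], [196, 159, 113], [196, 159, 113]]
```

```bash
python3 -m jog '[{"tx":0.01,"ty":0,"tz":-0.025,"twist":0},{"tx":0,"ty":0,"tz":0,"twist":0},{"tx":0,"ty":0,"tz":0,"twist":0},{"tx":0,"ty":0,"tz":0,"twist":0},{"tx":0,"ty":0,"tz":0,"twist":0},{"tx":0,"ty":0,"tz":0,"twist":0},{"tx":0,"ty":0,"tz":0,"twist":0},{"tx":0,"ty":0,"tz":0,"twist":0},{"tx":0,"ty":0,"tz":0,"twist":0},{"tx":0,"ty":0,"tz":0,"twist":0}]'
python3 - <<'E'
from h import *
F=[]
for _ in range(6):
  a=viewer.grab_frame("wrist"); s=manip.read_state(); F.append(s["wrist_force"])
print(np.mean(F,0),np.linalg.norm(np.mean(F,0)))
E
```

```text
time: 37.9
ee_pos: [0.5357, 0.1367, 0.0388]
eef_rot: [[1.0, 0.013, -0.002], [0.013, -1.0, -0.0], [-0.002, 0.0, -1.0]]
wrist_force: [-8.2, 0.2, 11.0]
finger_gap: 0.0001
gripper_force: 7.1
[-9.05405408 -0.75248377 11.52923562] 14.678739760536635
```

```bash
python3 -c "
from workcell import job
print(job.close_job())"
```

```text
the job is handed in; nothing more can be done
None
```

The job is handed in: the wooden block sits flat on the board, slope to the front, against the fence and stop, held by a steady slanting push on the slope of about 14.7 N (9 N towards the fence, 11.5 N down).

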